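# Re-peg the stay of the swing-out cup arm

## Task

The sprung cup arm of the corner dish rack is held part way out by its red-knobbed stay, which sits on the brass pin by the hole nearest the knob. Lift the stay off the pin by its knob, draw the arm all the way out with it and drop the hole nearest the arm over the pin, fully down on its seat, then let go. Feel for the hole with only a light touch, never leaning on the stay while it bears on the pin or its seat, keep hold so that the arm does not spring back, and leave the three mugs hanging and the plate, pot lid and spatula where they are.

Things in the scene. Friction and masses are not known exactly. Their poses are not given: they have to be found in the camera images.
- stay_knob (a point): Centre of the red knob on the free end of the stay: an upright cylinder 18 mm across and 35 mm tall standing on the bar; this point is half-way up, 22.5 mm above the bar's underside. Under and beside the knob the bar is a tongue only 10 mm wide and 5 mm thick, so fingers may reach down past it. 25 mm or more is free around it, and above.
- stay: Aluminium bar 22 mm wide, 5 mm thick, 0.16 kg. Origin: centre of its pivot eye, underside; +x along the bar to the knob (233 mm from the eye), z up. The eye (10.5 mm) sits loosely on an 8 mm capped stud on the cup arm: the bar swings freely and its knob end lifts by up to 55 mm (0.24 rad), but the eye stays on. Four 9 mm holes, 96.9, 127.3, 157.6 and 188 mm from the eye.
- hole_1 (a point): Centre of the stay's hole nearest the arm, on the bar's underside, 96.9 mm from the eye and 136.1 mm from the knob's axis: the hole to be used at the end. 9 mm across.
- hole_4 (a point): Centre of the stay's hole nearest the knob, on the bar's underside, 45 mm from the knob's axis: over the pin at the start.
- pin_bracket: Brass pin on the dish rack's front upright: 8 mm across, 12.5 mm tall, flat on top, on a round seat 24 mm across. Fixed. Origin: foot of the pin, on the seat, where the stay's underside rests when fully down; z up, x into the corner along the bisector of its walls, y left. The rack's wire rail runs from the upright towards y, its top 22 mm below the seat.
- post_axis (a point): Axis of the upright post on which the cup arm turns, at the height of the pin's seat; 150 mm in x and -88 mm in y from the pin in the pin bracket's axes. Fixed.
- stay_pivot (a point): Axis of the stud on the cup arm on which the stay's eye turns, 2.5 mm above the seat level; 160 mm from the post's axis. It moves with the arm.
- cup_arm (a joint): Angle of the cup arm about its post (rad): about 0 as found, growing as it swings out (clockwise from above, towards the pin side); about 0.61 with hole_1 on the pin. A spring folds it back with about 0.42 N m at 0 and 0.63 N m at 0.61 (roughly 3 to 4 N along the stay); stops at -0.18 and 0.82. A push at the knob bears on the pin about 2.4 times as hard once hole_1 is there.
- mug_yellow_centre (a point): Middle of the yellow plastic mug (68 mm across, 78 mm tall), hanging by its handle from one of the three hooks under the cup arm, in any order; about 108 mm below the pin's seat level while it hangs.
- mug_blue_centre (a point): Middle of the blue plastic mug (68 mm across, 78 mm tall), hanging by its handle from one of the three hooks under the cup arm, in any order; about 108 mm below the pin's seat level while it hangs.
- mug_green_centre (a point): Middle of the green plastic mug (68 mm across, 78 mm tall), hanging by its handle from one of the three hooks under the cup arm, in any order; about 108 mm below the pin's seat level while it hangs.
- plate_centre (a point): Middle of the white plate (150 mm across) standing in the rack, top about 50 mm below the seat level. Leave it.
- lid_centre (a point): Middle of the steel pot lid (124 mm across, 32 mm tall with its black knob), lying on the plank under the mugs. Leave it.
- spatula_centre (a point): Middle of the silicone spatula (250 mm long) lying along the front of the plank. Leave it.
There are look-alikes about, which are no part of the job. Of the things shaped like the part that bears mug_yellow_centre, the yellow one is meant. Leave any orange or white look-alike of the part that bears mug_green_centre alone.

How it is judged:
On the way, in this order (a step that is already met when the one before it is completed fails the run):
1. the stay is lifted clear of the pin (z of hole_4 in the frame of pin_bracket above 0.014 m and value of joint cup_arm above -0.1 rad), for 0.1 s.
2. the hole nearest the arm is down over the pin, on its seat (horizontal distance between hole_1 and pin_bracket below 0.003 m and z of hole_1 in the frame of pin_bracket between -0.003 and 0.0025 m), for 0.2 s.
At the end, for the whole second after the job is handed in: The hole nearest the arm (hole_1) is over the pin within 3 mm and down on the seat within 2.5 mm, which leaves the cup arm at 0.55 to 0.68 rad; the stay is at rest and released; the three mugs hang on the arm's hooks; plate, pot lid and spatula lie within 15 mm of where they were (all of step 2 and value of joint cup_arm between 0.55 and 0.68 rad and linear speed of stay below 0.02 m/s and z of each of mug_yellow_centre, mug_blue_centre, mug_green_centre in the frame of pin_bracket above -0.135 m and distance of each of plate_centre, lid_centre, spatula_centre from where it was at the start of the episode below 0.015 m); the robot touches nothing.
It fails at once if with the arm drawn out (joint above 0.3 rad) and the stay in the fingers, the stay bears on the pin or its seat with more than 9 N (contact force between stay and pin_bracket above 9 N and value of joint cup_arm above 0.3 rad and contact force between the fingers and stay above 1 N).
It fails at once if the cup arm springs back (joint below -0.10 rad) (value of joint cup_arm below -0.1 rad).
It fails at once if a mug comes off its hook (z of any of mug_yellow_centre, mug_blue_centre, mug_green_centre in the frame of pin_bracket below -0.15 m).
It fails at once if the plate, pot lid or spatula is shifted by more than 20 mm (distance of any of plate_centre, lid_centre, spatula_centre from where it was at the start of the episode above 0.02 m).
It also fails if it takes over 64 s, if anything falls off the work surface, if the arm or the gripper's body presses on something with over 40 N, if the wrist force passes 120 N, or if a joint passes its speed limit or range.

## Robot

A 6-joint arm with a two-finger parallel gripper is mounted at the origin on the work surface. World frame = base frame: x ahead of the robot, y to its left, z up, the work surface at z = 0. Lengths are in m, angles in rad, forces in N, time in s.
With the tool pointing down it reaches from about 0.225 to 0.875 m from the base axis. Payload 3.4 kg.
Tool frame: the origin (TCP) lies at the very end of the fingers, on their centre line; the grasp point (between the pads) lies 19 mm behind it (manip.hold_point_z is the distance from the TCP to the grasp point, in m); z points along the fingers, y is the line along which they close (so a half turn about z gives the same grasp; the last joint's range is limited). The gripper opens to 85 mm and grips with 20 to 120 N. Pads are 22 mm wide; open, the fingers measure 114 mm over their backs; the gripper's body (76 mm by 85 mm) begins 54 mm behind the grasp point. The pads swing forward as they close: fully open they stand 13 mm farther back than shut.
Start: joints at [-1.262, 0.276, 1.505, -0, 1.361, -0.121], TCP at [0.24, -0.523, 0.231] pointing down, gripper open.
Joint ranges: [-2.89, 2.89], [-0.75, 2.08], [0.22, 2.7], [-1.18, 4.32], [0.11, 2.71], [-2.7, 2.7]. Speed limits (rad/s): [2.57, 2.57, 3.14, 3.14, 3.14, 3.14].

## Interface

Orientations are given as a unit quaternion [w, x, y, z].
In Python, from rig import readout, viewer, order, manip gives the robot as it stands. The module is installed in compiled form; this text tells all that it offers.
- The arm moves only by the tool send_rows, never from a script. Its arguments are lists of equal length, an entry for each row: "xyz": the shift along the world's x, y, z in m, a list of three; "delta_rot": the turn, a rotation vector about the world's x, y, z in degrees, a list of three. In form: {"xyz": [[tx, ty, tz], ...], "delta_rot": [[wx, wy, wz], ...]}. A call has 1 to 12 rows; each row shifts and turns the commanded pose from where the row before left it; what a row does not reach is not made up. A row lasts 1/10 s, in which the tool goes at most 50 mm and 8.59 degrees, less where a joint would pass 70% of its speed; a pose out of reach is approached as far as the arm can. A call with a gripper value outside its range is refused whole. "gripper" is the finger opening in m, from 0 to 0.0854, set as the call begins (left out, the last holds). The fingers move at their own pace and stop on an object; "force" is the grip in N (left out, the last holds). Time passes only in rows, so rows that do not move let the fingers close. It gives the time, the measured TCP pose, the force, the opening and the grip force at its end, in the units of the state.
- readout.get_state(): the state, without advancing time (a new reading comes with each control period).
- viewer.get_image(name): name is "scene" or "top" or "wrist"; returns a dict with "color" (384x512x3 uint8, red, green, blue), "depth" (384x512 float32, m along the optical axis (not along the pixel's ray), 0 where there is no reading), "K" (3x3 intrinsics, pixels), "dist" ([k1, k2, p1, p2, k3] as OpenCV has them; the pictures are not rectified), "camera_from_world" (4x4, takes a point from world to camera coordinates). Camera axes: x right, y up, looking along -z (the intrinsics and any distortion apply to the point x, -y, -z); pixel columns grow to the right and rows downward; lengths in m; the calibration is good to about 2 mm. A picture is of the moment at which its call begins.
- order.sign_off(): hands the job in; it is judged then, once.
The state is a dict: "clock": time; "qpos": joint angles; "qd": joint speeds; "effort": joint torques, N m; "position": TCP position; "ee_rot": TCP orientation; "contact_force": force on the tool from outside, world axes, zero at the start; "moment": the same for the moment, N m; "width": finger opening in m; "gripper_force": force on a finger pad.
Only numpy, scipy, OpenCV 4.12 (cv2) and the standard library are available. Lean on these libraries where they do the work, as an engineer would, in place of code of your own. Each camera call takes 0.05 s, during which the arm holds its last target. There are 200 camera calls.

## Working session

There is one attempt and no reset: what is moved stays moved. The work goes in short steps, Python scripts to look and compute and a tool call to move; the robot and the scene stay as the last step left them, time stands still between calls to the robot, and variables do not carry over. Pictures are saved under pics/ and viewed, at most 10 in all, crops included, and the job is handed in when it is done.

Besides the shell and the picture viewer there is one more tool, called as name(argument=value, ...), one argument or row to a line, values as JSON. send_rows: Moves the arm, as the interface text tells. Its arguments: {"type":"object","properties":{"xyz":{"type":"array"},"delta_rot":{"type":"array"},"gripper":{"type":"number"},"force":{"type":"number"}},"required":["xyz","delta_rot"]}

```bash
mkdir -p pics
cat > h.py <<'E'
import numpy as np, cv2
from rig import readout, viewer, order, manip
def grab(n,save=None):
    im=viewer.get_image(n)
    if save: cv2.imwrite(f'pics/{save}.png',cv2.cvtColor(im['color'],cv2.COLOR_RGB2BGR))
    return im
def ray(im,uv):
    uv=np.array(uv,float).reshape(-1,1,2)
    n=cv2.undistortPoints(uv,im['K'],np.array(im['dist'])).reshape(-1,2)
    T=np.array(im['camera_from_world']);R=T[:3,:3];t=T[:3,3]
    d=np.c_[n[:,0],-n[:,1],-np.ones(len(n))]
    return -R.T@t, d@R
def onz(im,uv,z):
    o,d=ray(im,uv); return o+d*((z-o[2])/d[:,2])[:,None]
def world(im):
    h,w=im['depth'].shape
    v,u=np.mgrid[:h,:w]
    o,d=ray(im,np.c_[u.ravel(),v.ravel()])
    return (o+d*im['depth'].reshape(-1,1)).reshape(h,w,3)
def proj(im,p):
    T=np.array(im['camera_from_world']);c=np.atleast_2d(p)@T[:3,:3].T+T[:3,3]
    c=c*[1,-1,-1]
    return cv2.projectPoints(c,np.zeros(3),np.zeros(3),im['K'],np.array(im['dist']))[0].reshape(-1,2)
E
python3 - <<'E'
from h import *
for n in ['scene','top']:
    im=grab(n,n+'0')
    hsv=cv2.cvtColor(im['color'],cv2.COLOR_RGB2HSV)
    m=(((hsv[...,0]<6)|(hsv[...,0]>174))&(hsv[...,1]>150)&(hsv[...,2]>70)).astype(np.uint8)
    k,l,s,c=cv2.connectedComponentsWithStats(m)
    W=world(im)
    for i in range(1,k):
        if s[i,4]>15: print(n,s[i],c[i],np.median(W[l==i],0), W[l==i][:,2].max())
print(readout.get_state())
a=cv2.imread('pics/scene0.png');b=cv2.imread('pics/top0.png')
E
```

```text
scene [297 155   6  11  50] [299.78 159.72] [0.53415099 0.11198315 0.27380125] 1.121382877595889
scene [241 211  17  11 110] [249.83636364 216.65454545] [ 0.47987907 -0.00577865  0.04928394] 0.05470014849727778
top [191 176   8   8  53] [194.66037736 179.39622642] [0.52797374 0.11284136 0.28050234] 0.2850744419122331
top [243 203  36  19 572] [258.87412587 211.92657343] [ 0.47191481 -0.03729863  0.04983002] 1.1984921451892887
{'clock': 0.1, 'qpos': array([-1.26199152e+00,  2.76578625e-01,  1.50599423e+00, -2.52887495e-05,
        1.36070161e+00, -1.21007139e-01]), 'qd': array([-0.00093121, -0.00166033, -0.00262175,  0.00051752,  0.00146987,
        0.00030274]), 'effort': array([ 7.39165007e-04, -4.17701197e+01, -2.46405941e+01, -2.78974594e-04,
        5.85688758e-03,  6.74289893e-06]), 'position': array([ 0.23944431, -0.5222654 ,  0.23050438]), 'ee_rot': array([-8.36040669e-04,  9.76995540e-01,  2.13258078e-01, -9.11536088e-05]), 'contact_force': array([-0.35096011,  0.72142468, -0.47891987]), 'moment': array([ 0.05157394, -0.05014492,  0.00332373]), 'gripper_force': 0.0, 'width': 0.08569856111059594}
```

View pics/scene0.png

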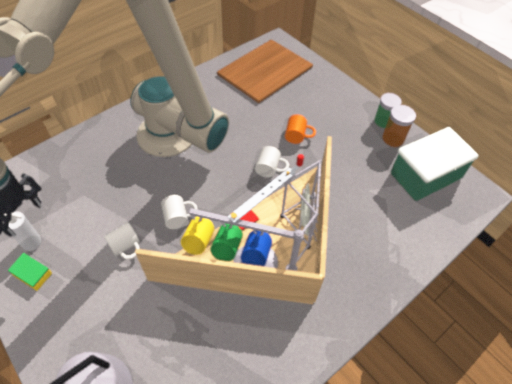

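View pics/top0.png

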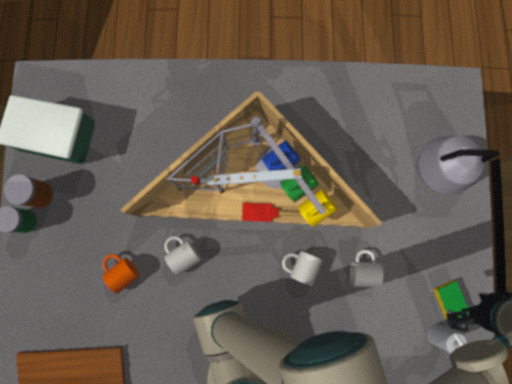

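The scene view shows the red knob at (300,160); the red pad at (250,217) is the spatula blade. In the top view the knob is at (195,179), the bar runs right to its eye near (300,174), and the post is near (257,122). I'll move above the knob and look with the wrist camera.

send_rows(
  xyz=[
    [0,0,0.03],
    [0,0,0.04],
    [0.01,0.01,0.04],
    [0.02,0.04,0.04],
    [0.02,0.045,0.03],
    [0.02,0.045,0],
    [0.02,0.045,0],
    [0.02,0.045,0],
    [0.02,0.045,0],
    [0.02,0.045,0],
    [0.02,0.045,0],
    [0.02,0.045,0],
  ],
  delta_rot=[
    [0,0,0],
    [0,0,0],
    [0,0,4],
    [0,0,5],
    [0,0,5],
    [0,0,5],
    [0,0,5],
    [0,0,5],
    [0,0,5],
    [0,0,5],
    [0,0,5],
    [0,0,5],
  ],
)

```text
clock: 1.3
position: [0.4238, -0.1234, 0.4005]
ee_rot: [0.0, 0.8, 0.601, -0.0]
contact_force: [1.2, 0.3, 0.2]
width: 0.0857
gripper_force: 0.0
```

send_rows(
  xyz=[
    [0.02,0.045,0],
    [0.02,0.045,0],
    [0.02,0.045,0],
    [0.02,0.04,0],
    [0,0,0],
    [0,0,0],
    [0,0,0],
  ],
  delta_rot=[
    [0,0,5],
    [0,0,5],
    [0,0,4],
    [0,0,2],
    [0,0,0],
    [0,0,0],
    [0,0,0],
  ],
)

```text
clock: 2.0
position: [0.5031, 0.0488, 0.4004]
ee_rot: [-0.0, 0.71, 0.704, -0.001]
contact_force: [0.6, 0.0, -0.3]
width: 0.0856
gripper_force: 0.0
```

Run:
```python
from h import *
im=grab('wrist','w1'); 
print(np.linalg.inv(im['camera_from_world']).round(3))
W=world(im)
hsv=cv2.cvtColor(im['color'],cv2.COLOR_RGB2HSV)
m=(((hsv[...,0]<6)|(hsv[...,0]>174))&(hsv[...,1]>150)&(hsv[...,2]>70)).astype(np.uint8)
k,l,s,c=cv2.connectedComponentsWithStats(m)
for i in range(1,k):
    if s[i,4]>15: print(s[i],c[i],np.median(W[l==i],0), np.percentile(W[l==i][:,2],[5,50,95]))
t=grab('top'); a=cv2.cvtColor(t['color'],cv2.COLOR_RGB2BGR)[90:240,110:390]
cv2.imwrite('pics/t1c.png',cv2.resize(a,None,fx=2.8,fy=2.8,interpolation=cv2.INTER_CUBIC))
print(readout.get_state())
```

```text
[[ 1.     0.008  0.003  0.504]
 [-0.008  0.948  0.319  0.131]
 [-0.001 -0.319  0.948  0.543]
 [ 0.     0.     0.     1.   ]]
[277  95  22  20 357] [287.73389356 104.46498599] [0.52818938 0.11632936 0.28112745] [0.2735064  0.28112745 0.28230403]
[ 225  163   31   59 1576] [240.25317259 189.78045685] [ 0.47324898 -0.03200017  0.0499441 ] [0.04827482 0.0499441  0.05291945]
{'clock': 2.1, 'qpos': array([-4.15812313e-02,  1.19830490e-01,  1.30074487e+00, -4.33438910e-04,
        1.72099237e+00, -3.29805965e-02]), 'qd': array([-0.00414961, -0.00331557, -0.00282025,  0.00429549, -0.00054673,
        0.00061322]), 'effort': array([ 3.75831909e-01, -3.34051752e+01, -2.61720443e+01,  2.31949036e-02,
       -6.23098196e-03, -1.33457077e-03]), 'position': array([0.50312836, 0.04837093, 0.40078503]), 'ee_rot': array([ 1.54901624e-04,  7.10163834e-01,  7.04036422e-01, -1.48581332e-04]), 'contact_force': array([-0.12291568, -0.31981221, -0.01164018]), 'moment': array([-0.01392055,  0.0015604 ,  0.01317982]), 'gripper_force': 0.0, 'width': 0.08523707975474606}
```

View pics/w1.png

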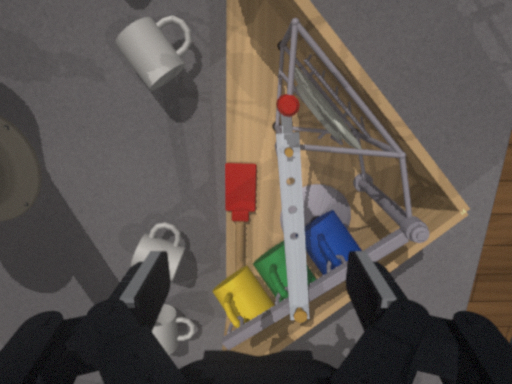

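The wrist view shows the knob at (288,104), the pin in hole_4 at (289,152), the free holes at (291,182), (292,210) and (294,236), the eye's stud at (301,315) and the post at (418,230). Now I'll work out the geometry.

```bash
cat > geo.py <<'E'
from h import *
from scipy.optimize import brentq
def plan(pin,knob):
    """pin,knob xy at start (hole_4 on pin) -> eye,post-free final geometry"""
E
python3 - <<'E'
from h import *
im=grab('wrist'); W=world(im)
g=cv2.cvtColor(im['color'],cv2.COLOR_RGB2HSV)
print('bar z',[W[v,u,2].round(4) for u,v in [(286,167),(296,196),(298,222),(300,260),(302,280)]])
K=onz(im,[[287.7,104.5]],0.2815)[0]
m=(g[...,0]>8)&(g[...,0]<28)&(g[...,1]>110)
def blob(u,v,r=8):
    mm=np.zeros_like(m);mm[v-r:v+r+1,u-r:u+r+1]=m[v-r:v+r+1,u-r:u+r+1]
    y,x=np.nonzero(mm);return x.mean(),y.mean(),len(x)
for n,u,v,z in [('pin',289,152,.2535),('eye',301,315,.255)]:
    b=blob(u,v);print(n,b,onz(im,[b[:2]],z)[0], W[int(b[1]),int(b[0])])
print('knob',K)
print('holes',onz(im,[[291,182],[292,210],[294,236]],.2465))
print('post',W[230,418],W[225,420])
a=cv2.cvtColor(im['color'],cv2.COLOR_RGB2BGR)[80:340,220:450]
cv2.imwrite('pics/w1c.png',cv2.resize(a[:170,30:130],None,fx=5,fy=3.5*5/3.5*0.7,interpolation=cv2.INTER_CUBIC))
E
```

```text
bar z [np.float64(0.247), np.float64(0.2459), np.float64(0.246), np.float64(0.2477), np.float64(0.2464)]
pin (np.float64(288.1), np.float64(151.38), 50) [0.53209225 0.07181081 0.2535    ] [0.53190239 0.07235505 0.25440114]
eye (np.float64(300.11764705882354), np.float64(315.51633986928107), 153) [ 0.54986777 -0.11672536  0.255     ] [ 0.54960854 -0.11547055  0.25562236]
knob [0.52821754 0.11611857 0.2815    ]
holes [[ 0.5363412   0.03942471  0.2465    ]
 [ 0.53812381  0.00928478  0.2465    ]
 [ 0.54103065 -0.02045889  0.2465    ]]
post [ 0.67601452 -0.0180336   0.24017858] [ 0.67815676 -0.01286222  0.23859619]
```

```bash
cat > geo.py <<'E'
from h import *
from scipy.spatial.transform import Rotation as Ro
pin=np.array([.5321,.0718]); eye0=np.array([.5499,-.1165]); L=np.hypot(.15,.088)
def circ(a,ra,b,rb):
    d=b-a;D=np.hypot(*d);x=(D*D+ra*ra-rb*rb)/2/D;h=np.sqrt(max(ra*ra-x*x,0));e=d/D;n=np.array([-e[1],e[0]])
    return [a+x*e+s*h*n for s in(1,-1)]
post=max(circ(pin,L,eye0,.16),key=lambda p:p[0])
def eye_at(phi):
    c,s=np.cos(-phi),np.sin(-phi);return post+np.array([[c,-s],[s,c]])@(eye0-post)
eyeF=min(circ(pin,.0969,post,.16),key=lambda p:p[1])
E
python3 - <<'E'
from geo import *
a=lambda v:np.degrees(np.arctan2(v[1],v[0]))
print('post',post,'eyeF',eyeF,'phiF',np.radians(a(eye0-post)-a(eyeF-post)))
print('u0',a(pin-eye0),'uF',a(pin-eyeF))
uF=(pin-eyeF)/np.hypot(*(pin-eyeF));print('knobF',pin+.1361*uF)
print('rail dir yaw of pin frame', a(post-pin)-np.degrees(np.arctan2(-.088,.15)))
E
```

```text
post [ 0.67876099 -0.02165884] eyeF [ 0.51878086 -0.02418026] phiF 0.6187185496919124
u0 95.40012346530197 uF 82.09954218000017
knobF [0.55080728 0.20660819]
rail dir yaw of pin frame -2.1083537407274093
```

send_rows(
  xyz=[
    [0.005,0.014,-0.01],
    [0.01,0.02,-0.02],
    [0.01,0.02,-0.02],
    [0,0.014,-0.02],
    [0,0,-0.01],
    [0,0,0],
    [0,0,0],
    [0,0,0],
  ],
  delta_rot=[
    [0,0,1.8],
    [0,0,2],
    [0,0,2],
    [0,0,0],
    [0,0,0],
    [0,0,0],
    [0,0,0],
    [0,0,0],
  ],
  gripper=0.038,
  force=30,
)

```text
clock: 2.95
position: [0.5291, 0.117, 0.322]
ee_rot: [0.001, 0.673, 0.74, 0.001]
contact_force: [0.6, 0.0, -0.5]
width: 0.038
gripper_force: 0.0
```

Run:
```python
from geo import *
im=grab('wrist','w2'); s=readout.get_state();print(s['position'],s['ee_rot'],s['width'])
hsv=cv2.cvtColor(im['color'],cv2.COLOR_RGB2HSV)
m=(((hsv[...,0]<6)|(hsv[...,0]>174))&(hsv[...,1]>150)&(hsv[...,2]>70)).astype(np.uint8)
k,l,st,c=cv2.connectedComponentsWithStats(m)
for i in range(1,k):
    if st[i,4]>15: print(st[i],c[i],onz(im,[c[i]],.2815))
```

```text
[0.5291407  0.11702804 0.32195212] [0.00094553 0.67317685 0.73948041 0.00086918] 0.03815034717554621
[244 195  26  38 777] [256.73230373 213.81209781] [[0.5281348  0.12182995 0.2815    ]]
[ 194  216   37   54 1018] [212.63064833 233.79862475] [[0.5008167 0.1051471 0.2815   ]]
```

View pics/w2.png

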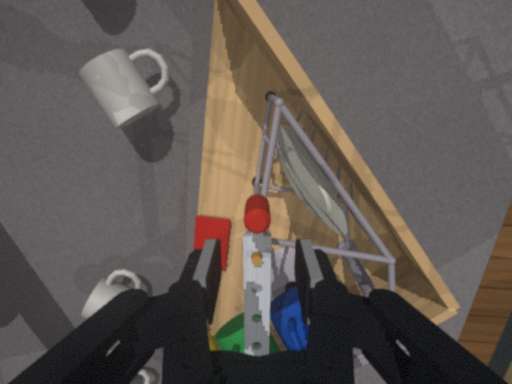

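The wrist view shows the knob at (257,214), centred between the fingers at about (208,260) and (308,260). I'll descend and grip.

send_rows(
  xyz=[
    [-0.001,-0.001,-0.02],
    [0,0,-0.02],
    [0,0,-0.02],
    [0,0,-0.01],
    [0,0,-0.005],
    [0,0,0],
    [0,0,0],
  ],
  delta_rot=[
    [0,0,0],
    [0,0,0],
    [0,0,0],
    [0,0,0],
    [0,0,0],
    [0,0,0],
    [0,0,0],
  ],
)

```text
clock: 3.7
position: [0.5283, 0.1166, 0.2467]
ee_rot: [0.001, 0.673, 0.74, 0.001]
contact_force: [0.3, 0.9, -0.2]
width: 0.0382
gripper_force: 0.0
```

send_rows(
  xyz=[
    [0,0,0],
    [0,0,0],
    [0,0,0],
    [0,0,0],
    [0,0,0],
    [0,0,0],
    [0,0,0],
    [0,0,0],
  ],
  delta_rot=[
    [0,0,0],
    [0,0,0],
    [0,0,0],
    [0,0,0],
    [0,0,0],
    [0,0,0],
    [0,0,0],
    [0,0,0],
  ],
  gripper=0.008,
  force=40,
)

```text
clock: 4.5
position: [0.5282, 0.1167, 0.2466]
ee_rot: [0.001, 0.673, 0.74, 0.001]
contact_force: [0.5, 0.6, 5.8]
width: 0.0169
gripper_force: 39.4
```

Run:
```python
from geo import *
s=readout.get_state();print(s)
# plan: bar pose (u angle, pitch, ref point) -> TCP offsets relative to gripped TCP
zoff=.005; z0=0
def tcp(ref,rd,u,th):  # ref: xy of bar point at rd from eye
    d=np.array([np.cos(u),np.sin(u)]); return np.r_[ref+d*((.233-rd)*np.cos(th)-zoff*np.sin(th)), .233*np.sin(th)+zoff*np.cos(th)]
ang=lambda v:np.arctan2(v[1],v[0])
u0=ang(pin-eye0)
from scipy.optimize import brentq
P=[tcp(eye0,0,u0,0)];U=[u0];T=[0]
for th in np.linspace(0,.165,7)[1:]: P.append(tcp(eye0,0,u0,th));U.append(u0);T.append(th)
uF=ang(pin-eyeF)
N=14
for i in range(1,N+1):
    phi=.6187*i/N; e=eye_at(phi); u=ang(pin-e); P.append(tcp(e,0,u,.165));U.append(u);T.append(.165)
P=np.array(P)
def rot(u,t): return Ro.from_rotvec(t*np.array([np.sin(u),-np.cos(u),0]))*Ro.from_euler('z',u)
for i in range(1,len(P)):
    r=(rot(U[i],T[i])*rot(U[i-1],T[i-1]).inv()).as_rotvec(degrees=True)
    print(i,np.round(P[i]-P[i-1],4).tolist(),np.round(r,2).tolist())
print((P[6]-P[0]).round(4),(P[-1]-P[0]).round(4))
```

```text
{'clock': 4.5, 'qpos': array([ 8.87805738e-02,  2.14911997e-01,  1.55103192e+00, -2.90801987e-05,
        1.37349953e+00, -5.95919389e-03]), 'qd': array([ 0.00017483, -0.00018475,  0.00012003, -0.00221062, -0.00089242,
        0.00041186]), 'effort': array([-1.03250702e-04, -3.51417661e+01, -2.24624437e+01,  3.88747989e-02,
        8.80098349e-03,  2.78963162e-03]), 'position': array([0.52820381, 0.1166818 , 0.24660509]), 'ee_rot': array([7.38244200e-04, 6.72828063e-01, 7.39798110e-01, 7.81007954e-04]), 'contact_force': array([0.48497653, 0.57576761, 5.83993476]), 'moment': array([0.05389163, 0.01376196, 0.00478206]), 'gripper_force': 39.353683720109984, 'width': 0.016927472355683426}
1 [0.0, -0.0002, 0.0064] [1.57, 0.15, -0.0]
2 [0.0, -0.0004, 0.0064] [1.57, 0.15, 0.0]
3 [0.0001, -0.0006, 0.0064] [1.57, 0.15, 0.0]
4 [0.0001, -0.0007, 0.0064] [1.57, 0.15, -0.0]
5 [0.0001, -0.0009, 0.0063] [1.57, 0.15, 0.0]
6 [0.0001, -0.0011, 0.0063] [1.57, 0.15, -0.0]
7 [0.0003, 0.0062, 0.0] [0.0, 0.0, -1.1]
8 [0.0005, 0.0062, 0.0] [0.0, -0.0, -1.08]
9 [0.0007, 0.0063, 0.0] [-0.0, 0.0, -1.07]
10 [0.001, 0.0064, 0.0] [-0.0, 0.0, -1.06]
11 [0.0012, 0.0065, 0.0] [0.0, -0.0, -1.04]
12 [0.0014, 0.0065, 0.0] [-0.0, 0.0, -1.02]
13 [0.0016, 0.0065, 0.0] [0.0, 0.0, -1.0]
14 [0.0018, 0.0066, 0.0] [0.0, 0.0, -0.97]
15 [0.0019, 0.0066, 0.0] [-0.0, 0.0, -0.94]
16 [0.0021, 0.0066, 0.0] [0.0, -0.0, -0.91]
17 [0.0022, 0.0067, 0.0] [-0.0, -0.0, -0.86]
18 [0.0023, 0.0067, 0.0] [0.0, 0.0, -0.82]
19 [0.0024, 0.0067, 0.0] [-0.0, -0.0, -0.76]
20 [0.0024, 0.0067, 0.0] [0.0, 0.0, -0.68]
[ 0.0004 -0.004   0.0382] [0.0223 0.0872 0.0382]
```

send_rows(
  xyz=[
    [0,0,0.0032],
    [0,-0.0002,0.0032],
    [0,-0.0004,0.0064],
    [0.0001,-0.0006,0.0064],
    [0.0001,-0.0007,0.0064],
    [0.0001,-0.0009,0.0063],
    [0.0001,-0.0011,0.0063],
    [0,0,0],
    [0,0,0],
  ],
  delta_rot=[
    [0.8,0.07,0],
    [0.8,0.07,0],
    [1.57,0.15,0],
    [1.57,0.15,0],
    [1.57,0.15,0],
    [1.57,0.15,0],
    [1.57,0.15,0],
    [0,0,0],
    [0,0,0],
  ],
)

```text
clock: 5.4
position: [0.5281, 0.112, 0.2839]
ee_rot: [-0.061, 0.671, 0.737, 0.056]
contact_force: [-0.3, -2.3, -0.3]
width: 0.0169
gripper_force: 39.3
```

Run:
```python
from geo import *
im=grab('wrist','w3'); s=readout.get_state();print(s['position'],s['ee_rot'],s['width'],s['contact_force'],s['moment'])
```

```text
[0.52788768 0.1123499  0.28373999] [-0.06111333  0.67072956  0.73709356  0.05549872] 0.017212204328331083 [ 1.72726332 -3.0167972   0.11423194] [-0.76433501 -0.12967841  0.08646931]
```

View pics/w3.png

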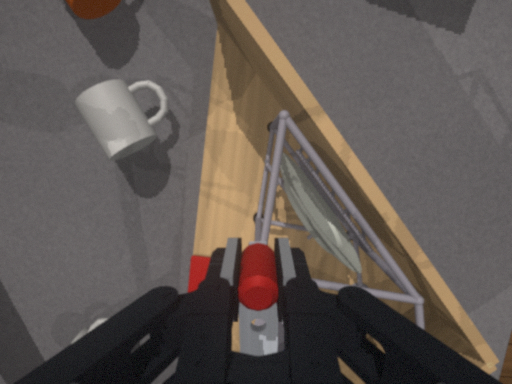

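The knob is firmly held, hole_4 shows empty at (258,324), and the spring pulls at about 3 N. Now I'll draw the arm out slowly.

send_rows(
  xyz=[
    [0.0001,0.0031,0],
    [0.0002,0.0031,0],
    [0.0002,0.0031,0],
    [0.0003,0.0031,0],
    [0.0003,0.0031,0],
    [0.0004,0.0032,0],
    [0.0005,0.0032,0],
    [0.0005,0.0032,0],
    [0.0006,0.0032,0],
    [0.0006,0.0033,0],
    [0.0007,0.0032,0],
    [0.0007,0.0033,0],
  ],
  delta_rot=[
    [0,0,-0.55],
    [0,0,-0.55],
    [0,0,-0.54],
    [0,0,-0.54],
    [0,0,-0.54],
    [0,0,-0.53],
    [0,0,-0.53],
    [0,0,-0.53],
    [0,0,-0.52],
    [0,0,-0.52],
    [0,0,-0.51],
    [0,0,-0.51],
  ],
)

```text
clock: 6.65
position: [0.5331, 0.151, 0.2838]
ee_rot: [-0.058, 0.711, 0.699, 0.059]
contact_force: [-0.0, -3.5, -0.9]
width: 0.0167
gripper_force: 39.3
```

send_rows(
  xyz=[
    [0.0008,0.0032,0],
    [0.0008,0.0033,0],
    [0.0009,0.0033,0],
    [0.0009,0.0033,0],
    [0.0009,0.0033,0],
    [0.001,0.0033,0],
    [0.001,0.0033,0],
    [0.0011,0.0033,0],
    [0.0011,0.0033,0],
    [0.0011,0.0034,0],
    [0.0011,0.0033,0],
    [0.0012,0.0034,0],
  ],
  delta_rot=[
    [0,0,-0.5],
    [0,0,-0.5],
    [0,0,-0.49],
    [0,0,-0.48],
    [0,0,-0.47],
    [0,0,-0.47],
    [0,0,-0.46],
    [0,0,-0.45],
    [0,0,-0.44],
    [0,0,-0.42],
    [0,0,-0.41],
    [0,0,-0.41],
  ],
)

```text
clock: 7.85
position: [0.545, 0.1907, 0.2838]
ee_rot: [-0.055, 0.743, 0.664, 0.062]
contact_force: [-1.0, -4.2, -0.2]
width: 0.017
gripper_force: 39.3
```

send_rows(
  xyz=[
    [0.0012,0.0033,0],
    [0.0012,0.0034,0],
    [0.0012,0.0033,0],
    [0.0012,0.0034,0],
    [0,0,0],
    [0,0,0],
  ],
  delta_rot=[
    [0,0,-0.38],
    [0,0,-0.38],
    [0,0,-0.34],
    [0,0,-0.34],
    [0,0,0],
    [0,0,0],
  ],
)

```text
clock: 8.45
position: [0.5498, 0.2042, 0.2839]
ee_rot: [-0.054, 0.751, 0.655, 0.063]
contact_force: [-0.4, -2.7, -0.2]
width: 0.0166
gripper_force: 39.3
```

Run:
```python
from geo import *
s=readout.get_state();print(s['position'],s['ee_rot'],s['width'],s['contact_force'],s['moment'])
R=Ro.from_quat(s['ee_rot'][[1,2,3,0]]).as_matrix();print(R.round(3))
a=grab('top','t4');b=grab('scene','s4')
A=cv2.imread('pics/t4.png')[120:230,160:320];B=cv2.imread('pics/s4.png')[130:260,180:350]
f=lambda x:cv2.resize(x,(790//2,int(x.shape[0]*395/x.shape[1])),interpolation=cv2.INTER_CUBIC)
A=cv2.resize(A,(480,330),interpolation=cv2.INTER_CUBIC);B=cv2.resize(B,(320,245),interpolation=cv2.INTER_CUBIC)
c=np.zeros((330,800,3),np.uint8);c[:,:480]=A;c[:245,480:]=B;cv2.imwrite('pics/c4.png',c)
```

```text
[0.5497528  0.2041948  0.28390873] [-0.05440123  0.75137696  0.65464749  0.06252862] 0.01663348260274051 [-0.3542613  -2.71142835 -0.2176742 ] [-0.93103042  0.03416114  0.02862346]
[[ 0.135  0.991  0.023]
 [ 0.977 -0.137  0.164]
 [ 0.165  0.    -0.986]]
```

View pics/c4.png

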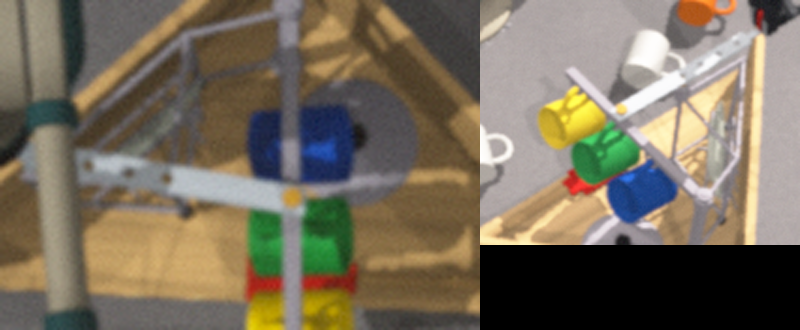

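Arm out and all three mugs hanging: in the left crop the eye is at (292,197) and holes 1–3 at (167,180), (128,172) and (88,165). I'll check hole_1 and the eye against the pin in the top camera, using the initial picture to remove its bias.

Run:
```python
from geo import *
im=grab('top')
def orange(a,u,v,r=7):
    h=cv2.cvtColor(a,cv2.COLOR_RGB2HSV).astype(float)
    y,x=np.mgrid[v-r:v+r+1,u-r:u+r+1]
    w=np.where((h[y,x,0]>8)&(h[y,x,0]<30),np.clip(h[y,x,1]-90,0,None),0)
    return np.array([(w*x).sum(),(w*y).sum()])/w.sum()
a0=cv2.cvtColor(cv2.imread('pics/top0.png'),cv2.COLOR_BGR2RGB)
e0=orange(a0,299,174);e1=orange(im['color'],257,186)
E0=onz(im,[e0],.255)[0,:2];E1=onz(im,[e1],.255)[0,:2]
print(e0,e1,'E0',E0,'E1 corrected',E1-(E0-eye0),'eyeF',eyeF)
# dark hole centroids in top, current
def dark(a,u,v,r=4):
    g=cv2.cvtColor(a,cv2.COLOR_RGB2GRAY).astype(float)
    y,x=np.mgrid[v-r:v+r+1,u-r:u+r+1];q=g[y,x]
    w=np.clip(np.percentile(q,60)-q-15,0,None)*((x-u)**2+(y-v)**2<=r*r)
    return np.array([(w*x).sum(),(w*y).sum()])/w.sum()
for (u,v),rd in zip([(216,180),(203,177),(189,175)],[.0969,.1273,.1576]):
    d=dark(im['color'],u,v); z=.2415+.0045+rd*np.sin(.162)
    print(d,onz(im,[d],z)[0,:2]-(E0-eye0))
print('post',post,'dist',np.hypot(*(E1-(E0-eye0)-post)))
```

```text
[296.5988024  172.44610778] [257.27202073 185.33937824] E0 [ 0.55008894 -0.11991595] E1 corrected [ 0.51856896 -0.02501744] eyeF [ 0.51878086 -0.02418026]
[214.62417219 179.20529801] [0.53090339 0.07340581]
[202.58411215 177.39252336] [0.53408564 0.10068173]
[188.11267606 174.90140845] [0.53875951 0.133352  ]
post [ 0.67876099 -0.02165884] dist 0.1602272319785887
```

send_rows(
  xyz=[
    [0.0006,0.0003,0],
    [0.0006,0.0002,-0.001],
    [0.0001,0.0002,-0.002],
    [0,0.0002,-0.002],
    [0,0,0],
    [0,0,0],
    [0,0,0],
  ],
  delta_rot=[
    [0,0,-0.1],
    [-0.24,0.03,-0.1],
    [-0.49,0.07,0],
    [-0.49,0.07,0],
    [0,0,0],
    [0,0,0],
    [0,0,0],
  ],
)

```text
clock: 9.3
position: [0.5511, 0.2049, 0.2789]
ee_rot: [-0.047, 0.753, 0.654, 0.055]
contact_force: [-0.3, -3.7, -0.7]
width: 0.0166
gripper_force: 39.3
```

send_rows(
  xyz=[
    [0,0.0001,-0.0007],
    [0,0.0001,-0.0007],
    [0,0,0],
    [0,0,0],
  ],
  delta_rot=[
    [-0.17,0.02,0],
    [-0.17,0.02,0],
    [0,0,0],
    [0,0,0],
  ],
)

```text
clock: 9.7
position: [0.5511, 0.205, 0.2775]
ee_rot: [-0.045, 0.753, 0.654, 0.052]
contact_force: [0.1, -3.3, -0.6]
width: 0.0168
gripper_force: 39.3
```

send_rows(
  xyz=[
    [0,0.0001,-0.0007],
    [0,0,0],
    [0,0,0],
  ],
  delta_rot=[
    [-0.17,0.02,0],
    [0,0,0],
    [0,0,0],
  ],
)

```text
clock: 10.0
position: [0.5511, 0.2051, 0.2767]
ee_rot: [-0.044, 0.753, 0.654, 0.051]
contact_force: [0.0, -4.8, -1.3]
width: 0.017
gripper_force: 39.3
```

send_rows(
  xyz=[
    [0,0.0001,-0.0007],
    [0,0,0],
    [0,0,0],
  ],
  delta_rot=[
    [-0.17,0.02,0],
    [0,0,0],
    [0,0,0],
  ],
)

```text
clock: 10.3
position: [0.5511, 0.2052, 0.276]
ee_rot: [-0.043, 0.754, 0.654, 0.05]
contact_force: [-0.5, -3.5, -0.5]
width: 0.0167
gripper_force: 39.3
```

send_rows(
  xyz=[
    [0,0.0001,-0.0007],
    [0,0,0],
    [0,0,0],
  ],
  delta_rot=[
    [-0.17,0.02,0],
    [0,0,0],
    [0,0,0],
  ],
)

```text
clock: 10.6
position: [0.5511, 0.2053, 0.2754]
ee_rot: [-0.042, 0.754, 0.654, 0.049]
contact_force: [-0.2, -4.2, -0.3]
width: 0.0167
gripper_force: 39.3
```

send_rows(
  xyz=[
    [0,0.0001,-0.0007],
    [0,0,0],
    [0,0,0],
  ],
  delta_rot=[
    [-0.17,0.02,0],
    [0,0,0],
    [0,0,0],
  ],
)

```text
clock: 10.9
position: [0.5511, 0.2055, 0.2747]
ee_rot: [-0.041, 0.754, 0.654, 0.048]
contact_force: [-0.4, -4.6, -0.9]
width: 0.017
gripper_force: 39.3
```

send_rows(
  xyz=[
    [0,0.0001,-0.0005],
    [0,0,0],
    [0,0,0],
  ],
  delta_rot=[
    [-0.12,0.02,0],
    [0,0,0],
    [0,0,0],
  ],
)

```text
clock: 11.2
position: [0.5511, 0.2055, 0.2742]
ee_rot: [-0.04, 0.754, 0.654, 0.047]
contact_force: [-0.8, -3.4, -0.0]
width: 0.0169
gripper_force: 39.3
```

send_rows(
  xyz=[
    [0,0.0001,-0.0005],
    [0,0,-0.0005],
    [0,0,0],
  ],
  delta_rot=[
    [-0.12,0.02,0],
    [-0.12,0.02,0],
    [0,0,0],
  ],
)

```text
clock: 11.5
position: [0.5511, 0.2057, 0.2731]
ee_rot: [-0.039, 0.754, 0.654, 0.045]
contact_force: [0.1, -3.5, -0.3]
width: 0.0167
gripper_force: 39.3
```

send_rows(
  xyz=[
    [0,0.0001,-0.0005],
    [0,0,0],
    [0,0,0],
  ],
  delta_rot=[
    [-0.12,0.02,0],
    [0,0,0],
    [0,0,0],
  ],
)

```text
clock: 11.8
position: [0.5511, 0.2058, 0.2727]
ee_rot: [-0.038, 0.754, 0.654, 0.045]
contact_force: [0.6, -3.2, -1.9]
width: 0.017
gripper_force: 39.3
```

send_rows(
  xyz=[
    [0,0.0001,-0.0005],
    [0,0,0],
    [0,0,0],
  ],
  delta_rot=[
    [-0.12,0.02,0],
    [0,0,0],
    [0,0,0],
  ],
)

```text
clock: 12.1
position: [0.5511, 0.2059, 0.2722]
ee_rot: [-0.038, 0.754, 0.654, 0.044]
contact_force: [-0.8, -4.2, -1.4]
width: 0.0169
gripper_force: 39.3
```

send_rows(
  xyz=[
    [0,0.0001,-0.0005],
    [0,0,0],
    [0,0,0],
  ],
  delta_rot=[
    [-0.12,0.02,0],
    [0,0,0],
    [0,0,0],
  ],
)

```text
clock: 12.4
position: [0.5511, 0.2059, 0.2716]
ee_rot: [-0.037, 0.754, 0.654, 0.043]
contact_force: [-1.5, -3.3, -0.6]
width: 0.0167
gripper_force: 39.3
```

send_rows(
  xyz=[
    [0,0.0001,-0.0005],
    [0,0,0],
    [0,0,0],
  ],
  delta_rot=[
    [-0.12,0.02,0],
    [0,0,0],
    [0,0,0],
  ],
)

```text
clock: 12.7
position: [0.5511, 0.206, 0.2711]
ee_rot: [-0.036, 0.754, 0.654, 0.042]
contact_force: [-0.2, -3.9, -0.8]
width: 0.017
gripper_force: 39.3
```

send_rows(
  xyz=[
    [0,0.0001,-0.0005],
    [0,0,0],
    [0,0,0],
  ],
  delta_rot=[
    [-0.12,0.02,0],
    [0,0,0],
    [0,0,0],
  ],
)

```text
clock: 13.0
position: [0.5511, 0.2061, 0.2706]
ee_rot: [-0.036, 0.754, 0.655, 0.041]
contact_force: [0.2, -4.0, -1.0]
width: 0.017
gripper_force: 39.3
```

Run:
```python
from geo import *
t=grab('top','t5');s=grab('scene','s5');st=readout.get_state();print(st['position'],st['contact_force'],st['moment'])
A=cv2.imread('pics/t5.png')[160:200,180:240];B=cv2.imread('pics/s5.png')[135:185,250:320]
print(proj(s,[[.5323,.0719,.2415]]),proj(t,[[.5323,.0719,.2465]]))
c=np.zeros((290,800,3),np.uint8);A=cv2.resize(A,(400,267),interpolation=cv2.INTER_CUBIC);B=cv2.resize(B,(400,286),interpolation=cv2.INTER_CUBIC)
c[:267,:400]=A;c[:286,400:]=B;cv2.imwrite('pics/c5.png',c)
```

```text
[0.55108526 0.20609436 0.27067174] [ 0.58496244 -3.26071818 -0.56991102] [-0.87260689  0.03200289  0.01038677]
[[286.6531028 174.3417089]] [[214.36350769 179.66943   ]]
```

View pics/c5.png

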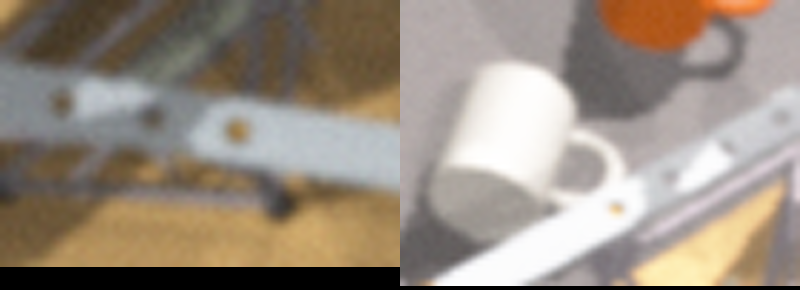

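Brass shows inside hole_1 at crop (236,129) left and (615,208) right, so the pin is in or just under the hole, with no upward force. I'll continue down.

send_rows(
  xyz=[
    [0,0.0001,-0.0006],
    [0,0,-0.0006],
    [0,0.0001,-0.0006],
    [0,0,0],
  ],
  delta_rot=[
    [-0.15,0.02,0],
    [-0.15,0.02,0],
    [-0.15,0.02,0],
    [0,0,0],
  ],
)

```text
clock: 13.5
position: [0.5511, 0.2064, 0.2687]
ee_rot: [-0.033, 0.754, 0.655, 0.038]
contact_force: [-0.5, -4.1, -1.4]
width: 0.017
gripper_force: 39.3
```

send_rows(
  xyz=[
    [0,0.0001,-0.0006],
    [0,0,-0.0006],
    [0,0.0001,-0.0006],
    [0,0,0],
  ],
  delta_rot=[
    [-0.15,0.02,0],
    [-0.15,0.02,0],
    [-0.15,0.02,0],
    [0,0,0],
  ],
)

```text
clock: 13.9
position: [0.551, 0.2066, 0.267]
ee_rot: [-0.03, 0.754, 0.655, 0.035]
contact_force: [0.2, -4.3, -0.8]
width: 0.0168
gripper_force: 39.3
```

send_rows(
  xyz=[
    [0,0.0001,-0.0006],
    [0,0,-0.0006],
    [0,0.0001,-0.0006],
    [0,0,0],
  ],
  delta_rot=[
    [-0.15,0.02,0],
    [-0.15,0.02,0],
    [-0.15,0.02,0],
    [0,0,0],
  ],
)

```text
clock: 14.3
position: [0.551, 0.2068, 0.2651]
ee_rot: [-0.028, 0.754, 0.655, 0.032]
contact_force: [0.6, -3.7, 0.1]
width: 0.017
gripper_force: 39.3
```

send_rows(
  xyz=[
    [0,0,-0.0006],
    [0,0,-0.0006],
    [0,0,-0.0006],
    [0,0,-0.0006],
    [0,0,0],
  ],
  delta_rot=[
    [-0.15,0.02,0],
    [-0.15,0.02,0],
    [-0.15,0.02,0],
    [-0.15,0.02,0],
    [0,0,0],
  ],
)

```text
clock: 14.8
position: [0.5511, 0.2068, 0.2628]
ee_rot: [-0.024, 0.755, 0.655, 0.028]
contact_force: [-0.5, -2.7, -1.1]
width: 0.0167
gripper_force: 39.3
```

send_rows(
  xyz=[
    [0,0,-0.0006],
    [0,0,-0.0006],
    [0,0,-0.0006],
    [0,0,-0.0006],
    [0,0,0],
  ],
  delta_rot=[
    [-0.15,0.02,0],
    [-0.15,0.02,0],
    [-0.15,0.02,0],
    [-0.15,0.02,0],
    [0,0,0],
  ],
)

```text
clock: 15.3
position: [0.5511, 0.2068, 0.2604]
ee_rot: [-0.021, 0.755, 0.655, 0.024]
contact_force: [0.4, -3.0, -1.5]
width: 0.0171
gripper_force: 39.3
```

send_rows(
  xyz=[
    [0,0,-0.0006],
    [0,0,-0.0006],
    [0,0,-0.0006],
    [0,0,-0.0006],
    [0,0,0],
  ],
  delta_rot=[
    [-0.15,0.02,0],
    [-0.15,0.02,0],
    [-0.15,0.02,0],
    [-0.15,0.02,0],
    [0,0,0],
  ],
)

```text
clock: 15.8
position: [0.5511, 0.2068, 0.258]
ee_rot: [-0.017, 0.755, 0.655, 0.021]
contact_force: [0.8, -3.0, -0.6]
width: 0.0171
gripper_force: 39.3
```

send_rows(
  xyz=[
    [0,0,-0.0006],
    [0,0,-0.0006],
    [0,0,-0.0006],
    [0,0,-0.0006],
    [0,0,0],
  ],
  delta_rot=[
    [-0.15,0.02,0],
    [-0.15,0.02,0],
    [-0.15,0.02,0],
    [-0.15,0.02,0],
    [0,0,0],
  ],
)

```text
clock: 16.3
position: [0.5511, 0.2069, 0.2556]
ee_rot: [-0.014, 0.755, 0.655, 0.017]
contact_force: [-0.1, -2.9, -0.2]
width: 0.0168
gripper_force: 39.3
```

send_rows(
  xyz=[
    [0,0,-0.0006],
    [0,0,-0.0006],
    [0,0,-0.0006],
    [0,0,-0.0006],
    [0,0,0],
  ],
  delta_rot=[
    [-0.15,0.02,0],
    [-0.15,0.02,0],
    [-0.15,0.02,0],
    [-0.15,0.02,0],
    [0,0,0],
  ],
)

```text
clock: 16.8
position: [0.5511, 0.2068, 0.2532]
ee_rot: [-0.01, 0.755, 0.655, 0.013]
contact_force: [0.8, -2.0, -0.3]
width: 0.0167
gripper_force: 39.3
```

send_rows(
  xyz=[
    [0,0,-0.0005],
    [0,0,-0.0005],
    [0,0,-0.0005],
    [0,0,0],
  ],
  delta_rot=[
    [-0.12,0.02,0],
    [-0.12,0.02,0],
    [-0.12,0.02,0],
    [0,0,0],
  ],
)

```text
clock: 17.2
position: [0.5511, 0.2069, 0.2517]
ee_rot: [-0.008, 0.755, 0.656, 0.01]
contact_force: [0.3, -1.8, -1.0]
width: 0.0171
gripper_force: 39.3
```

send_rows(
  xyz=[
    [0,0.0001,-0.0005],
    [0,0,-0.0005],
    [0,0,-0.0005],
    [0,0,0],
  ],
  delta_rot=[
    [-0.12,0.02,0],
    [-0.12,0.02,0],
    [-0.12,0.02,0],
    [0,0,0],
  ],
)

```text
clock: 17.6
position: [0.5511, 0.2069, 0.2501]
ee_rot: [-0.006, 0.755, 0.656, 0.008]
contact_force: [1.2, -2.3, -0.5]
width: 0.017
gripper_force: 39.3
```

send_rows(
  xyz=[
    [0,0,-0.0005],
    [0,0,-0.0005],
    [0,0,-0.0005],
    [0,0,0],
    [0,0,0],
  ],
  delta_rot=[
    [-0.12,0.02,0],
    [-0.12,0.02,0],
    [-0.12,0.02,0],
    [0,0,0],
    [0,0,0],
  ],
)

```text
clock: 18.1
position: [0.5511, 0.2068, 0.2487]
ee_rot: [-0.004, 0.755, 0.656, 0.005]
contact_force: [1.4, -2.1, -0.0]
width: 0.017
gripper_force: 39.3
```

send_rows(
  xyz=[
    [0.0002,0,-0.0004],
    [0.0001,0,-0.0004],
    [0,0,0],
    [0,0,0],
    [0,0,0],
  ],
  delta_rot=[
    [-0.1,0.01,0],
    [-0.1,0.01,0],
    [0,0,0],
    [0,0,0],
    [0,0,0],
  ],
)

```text
clock: 18.6
position: [0.5513, 0.2068, 0.2479]
ee_rot: [-0.003, 0.755, 0.656, 0.004]
contact_force: [-0.5, -1.7, -0.2]
width: 0.0169
gripper_force: 39.3
```

Run:
```python
from geo import *
st=readout.get_state();print(st['position'],st['ee_rot'],st['contact_force'],st['moment'])
im=grab('top');W=world(im)
p=proj(im,[[.5323+ .0134/96*d*-1, .0719-d*.99e-3,.2465] for d in (20,40,60)]);print([W[int(v)-1:int(v)+2,int(u)-1:int(u)+2,2].mean().round(4) for u,v in p.round()])
```

```text
[0.55131161 0.20684814 0.24790885] [-0.00314107  0.75514948  0.65553339  0.00392096] [-0.47313992 -1.67134072 -0.24814159] [-0.36398204  0.00319107  0.06323467]
[np.float64(0.2469), np.float64(0.3539), np.float64(0.2474)]
```

send_rows(
  xyz=[
    [0,0,0],
    [0,0,0],
    [0,0,0],
    [0,0,0],
    [0,0,0],
    [0,0,0],
  ],
  delta_rot=[
    [0,0,0],
    [0,0,0],
    [0,0,0],
    [0,0,0],
    [0,0,0],
    [0,0,0],
  ],
  gripper=0.038,
  force=20,
)

```text
clock: 19.25
position: [0.5514, 0.2069, 0.248]
ee_rot: [-0.003, 0.755, 0.656, 0.004]
contact_force: [0.2, -0.1, -0.5]
width: 0.0379
gripper_force: 0.0
```

send_rows(
  xyz=[
    [0,0,0.005],
    [0,0,0.01],
    [0,0,0.02],
    [0,0,0.03],
    [0,0,0.03],
    [0,-0.02,0.03],
    [0,-0.04,0.02],
    [0,-0.04,0],
    [0,0,0],
    [0,0,0],
    [0,0,0],
  ],
  delta_rot=[
    [0,0,0],
    [0,0,0],
    [0,0,0],
    [0,0,0],
    [0,0,0],
    [0,0,0],
    [0,0,0],
    [0,0,0],
    [0,0,0],
    [0,0,0],
    [0,0,0],
  ],
)

```text
clock: 20.35
position: [0.5513, 0.1075, 0.3932]
ee_rot: [-0.003, 0.755, 0.656, 0.004]
contact_force: [-0.5, -0.1, 0.5]
width: 0.0383
gripper_force: 0.0
```

Run:
```python
from geo import *
im=grab('wrist','w6');W=world(im)
hsv=cv2.cvtColor(im['color'],cv2.COLOR_RGB2HSV)
m=(((hsv[...,0]<6)|(hsv[...,0]>174))&(hsv[...,1]>150)&(hsv[...,2]>70)).astype(np.uint8)
k,l,st,c=cv2.connectedComponentsWithStats(m)
for i in range(1,k):
    if st[i,4]>15: print(st[i],c[i],onz(im,[c[i]],.2815),np.percentile(W[l==i][:,2],[5,50,95]))
for d in (-.06,-.03,.02,.05,.08,.11):
    p=[.5323+.137*d,.0719+.99*d,.2465];u,v=proj(im,[p])[0].round().astype(int)
    if 1<v<382: print(d,(u,v),W[v-1:v+2,u-1:u+2,2].mean().round(4))
print(proj(im,[[.5323,.0719,.254]]))
```

```text
[229  57  23  23 412] [240.00242718  67.81553398] [[0.55163634 0.20524781 0.2815    ]] [0.27814095 0.28070305 0.28217135]
[207 206  26  28 597] [219.50586265 218.35008375] [[0.51388682 0.08447459 0.2815    ]] [0.04749822 0.04943079 0.05097403]
-0.06 (np.int64(245), np.int64(266)) 0.2467
-0.03 (np.int64(244), np.int64(241)) 0.2465
0.02 (np.int64(243), np.int64(195)) 0.2467
0.05 (np.int64(243), np.int64(165)) 0.2464
0.08 (np.int64(242), np.int64(134)) 0.2466
0.11 (np.int64(242), np.int64(100)) 0.2465
[[243.4777795  216.64685892]]
```

View pics/w6.png

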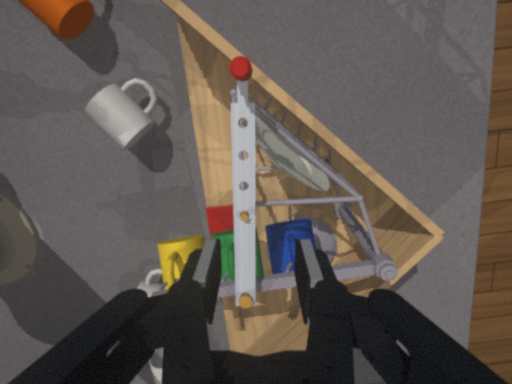

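The wrist view shows the brass pin standing through hole_1 at (244,216) and holes 2–4 free at (243,186), (243,156) and (243,122). The bar is level at z 0.2465 along its length, which puts it on its seat. All three mugs hang and the gripper is clear, so I'm handing in.

```bash
python3 -c "
from rig import order
print(order.sign_off())"
```

```text
the job is handed in; nothing more can be done
None
```

The stay is moved from hole_4 to hole_1 and sits flat on the pin's seat, with the arm drawn out, the stay released and the three mugs still hanging; the plate, lid and spatula were not touched, and the job was handed in at about 20 s (no verdict was returned).

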